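# Hold the relief-valve spring at its setting under the bridge bar

## Task

Fit the loose steel bridge bar over the two studs of the relief valve, rib upward, so that it lies across the sprung cap between them. Then press the bar down level until the cap has gone 8 mm into the valve (the dark groove round the cap comes level with the rim) and keep it there so that a workmate can run the nuts on: do not drive the cap to the bottom of its travel, leave the two nuts, the spanner and the grease tin where they are, and finish while still holding the bar down.

Things in the scene. Friction and masses are not known exactly. Their poses are not given: they have to be found in the camera images.
- relief_valve: dark cast valve screwed to the bench, does not move. Foot 64 x 150 x 14 mm, a barrel 65 mm in diameter with its rim 64 mm above the bench, and on either side a pillar (28 mm diameter, top at 60 mm) with an upright stud. Origin: centre of the underside, on the bench. Local y runs from stud to stud, z up; a short port sticks out 50 mm to +x
- stud_left (a point): tip of the stud at local y = +60 mm of the valve, 107 mm above the bench. The studs are 15 mm in diameter, 120 mm apart, and taper to 7 mm over the top 9 mm
- stud_right (a point): tip of the stud at local y = -60 mm of the valve, 107 mm above the bench; otherwise the same
- cap_top (a point): centre of the flat top of the sprung steel cap (34 mm diameter) in the middle of the barrel: 80 mm above the bench when free (16 mm above the rim); moves with the cap. A dark groove 2 mm wide runs round the cap 8 mm below its top and meets the rim at the right travel
- spring_cap (a joint): how far the cap is pressed into the valve, in m: 0 free, 0.014 at the bottom. The spring takes 8 N before it gives, then 0.8 N more for each mm (14.4 N at 8 mm, of which the bar's weight supplies 3.5 to 5.3 N). It springs back when let go
- bridge_bar: loose forged steel bar, 158 mm long, about 0.45 kg, flat on the bench with its rib up: a flat 12 mm thick and 30 mm wide with an eye at each end (38 mm outside, hole 19 mm, centred at local y = +60 and -60 mm). Origin: centre of the underside; local y along the bar, z up. The same either way round
- nut_1: hex nut 24 mm across, 13 mm high, lying loose on the bench in front of the vice; leave it. Origin: centre of its underside
- nut_2: second hex nut, same size, beside the first; leave it. Origin: centre of its underside
- spanner: loose steel spanner 189 x 37 x 10 mm, flat on the bench, length along local x; leave it. Origin: centre of its underside
- grease_tin: round tin 77 mm in diameter, 70 mm high, standing on the bench; leave it. Origin: centre of its underside
- bar_rib (a point): centre of the flat top of the rib in the middle of the bar, 28 mm above the bar's underside (16 mm above its flat). The rib is the part to grip: 16 mm wide across the bar (local x), 56 mm long

How it is judged:
By the outcome, as a careful person would: the job done as asked, in the order asked, and still so for the second after the job is handed in, while the arm keeps its last pose, push and grip.
It also fails if it takes over 51 s, if anything falls off the work surface, if the arm or the gripper's body presses on something with over 40 N, if the wrist force passes 120 N, or if a joint passes its speed limit or range.

## Robot

A 6-joint arm with a two-finger parallel gripper is mounted at the origin on the work surface; the furniture and walls round the work are solid. World frame = base frame: x ahead of the robot, y to its left, z up, the work surface at z = 0. Lengths are in mm, angles in degrees, forces in N, time in s.
With the tool pointing down it reaches from about 300 to 850 mm from the base axis. Payload 4.2 kg.
Tool frame: the origin (TCP) lies at the very end of the fingers, on their centre line; the grasp point (between the pads) lies 19 mm behind it (env.grip_point_offset is the distance from the TCP to the grasp point, in mm); z points along the fingers, y is the line along which they close (so a half turn about z gives the same grasp; the last joint's range is limited). The gripper opens to 91 mm and grips with 3 to 60 N. Pads are 32 mm wide; open, the fingers measure 118 mm over their backs; the gripper's body (76 mm by 178 mm) begins 60 mm behind the grasp point.
Start: joints at [-71.219, 18.312, 89.639, -0, 72.044, -1.146], TCP at [195.981, -540.587, 213.976] pointing down, gripper open.
Joint ranges: [-177.97, 177.97], [-48.28, 115.42], [12.27, 149.76], [-77.06, 257.06], [2.81, 150.46], [-146.56, 146.56]. Speed limits (degrees/s): [147.25, 147.25, 180, 180, 180, 180].

## Interface

Orientations are given as [roll, pitch, yaw] about the fixed x, y, z axes, in that order (R = Rz(yaw) Ry(pitch) Rx(roll)).
In Python, from workcell import env gives the robot as it stands. The module is installed in compiled form; this text tells all that it offers.
- The arm moves only by the tool arm_command, never from a script. Its argument "rows" is a list of rows, each an object with "delta_pos": the shift along the tool's x, y, z in mm, a list of three; "roll": the turn about the tool's z in units of 5 degrees (1.0 is 5 degrees); "jaw": the opening in per cent of the stroke, from 0 (shut) to 100 (fully open). A call has 1 to 20 rows; each row is the pose to reach, as a shift and turn from the pose commanded when the call began, along the tool's axes at that moment; what a row does not reach only later rows make up. A row lasts 1/12 s, in which the tool goes at most 41.7 mm and 7.16 degrees, less where a joint would pass 70% of its speed; a pose out of reach is approached as far as the arm can. A call with a gripper value outside its range is refused whole. The fingers move at their own pace and stop on an object; "squeeze" is the grip in N (left out, the last holds). Time passes only in rows, so rows that repeat a pose let the fingers close. It gives the time, the measured TCP pose, the force, the opening and the grip force at its end, in the units of the state.
- env.state(): the state, without advancing time (a new reading comes with each control period).
- env.grab_frame(name): name is "side" or "top" or "wrist"; returns a dict with "img" (384x512x3 uint8, blue, green, red), "z_map" (384x512 float32, mm along the optical axis (not along the pixel's ray), 0 where there is no reading), "fov_y" (degrees; the focal length in pixels is half the picture's height over the tangent of half this angle, whatever the lens; pixels are square), "cx", "cy" (the principal point, pixels), "R" (3x3) and "t" (3): a world point X has camera coordinates R X + t; the wrist camera has in their place "T_tool_cam" (4x4, takes a point from camera to tool coordinates, whose origin is the TCP and whose axes are the flange's). Camera axes: x right, y down, z forward; pixel columns grow to the right and rows downward; lengths in mm; the calibration is good to about 2 mm. The wrist camera is an equidistant fisheye: a pixel r from the principal point sees the ray r / f radians off the axis. A picture is of the moment at which its call begins: read the wrist's pose just before it.
- env.job_done(): hands the job in; it is judged then, once.
The state is a dict: "time_s": time; "qpos": joint angles; "qvel": joint speeds; "effort": joint torques, N m; "ee_pos": TCP position; "ee_rot": TCP orientation; "force": force on the tool from outside, world axes, zero at the start; "torque": the same for the moment, N m; "gripper_width": finger opening in mm; "gripper_force": force on a finger pad.
Only numpy, scipy, OpenCV 4.12 (cv2) and the standard library are available. Lean on these libraries where they do the work, as an engineer would, in place of code of your own. Each camera call takes 0.05 s, during which the arm holds its last target. There are 200 camera calls.

## Working session

There is one attempt and no reset: what is moved stays moved. The work goes in short steps, Python scripts to look and compute and a tool call to move; the robot and the scene stay as the last step left them, time stands still between calls to the robot, and variables do not carry over. Pictures are saved under pics/ and viewed, at most 10 in all, crops included, and the job is handed in when it is done.

Besides the shell and the picture viewer there is one more tool, called as name(argument=value, ...), one argument or row to a line, values as JSON. arm_command: Moves the arm, as the interface text tells. Its arguments: {"type":"object","properties":{"rows":{"type":"array"},"squeeze":{"type":"number"}},"required":["rows"]}

```bash
mkdir -p pics
python3 - <<'E'
from workcell import env
import cv2,pickle
s=env.state();print({k:s[k] for k in('time_s','ee_pos','ee_rot','force','gripper_width')})
for n in('top','side','wrist'):
    f=env.grab_frame(n);pickle.dump(f,open(f'{n}.pkl','wb'));cv2.imwrite(f'pics/{n}0.png',f['img'])
    print(n,f['fov_y'],f['cx'],f['cy'],f.get('R'),f.get('t'),f.get('T_tool_cam'))
import numpy as np
a=cv2.imread('pics/top0.png')
E
```

```text
{'time_s': 0.0, 'ee_pos': array([ 195.82054789, -540.09680176,  213.1184586 ]), 'ee_rot': array([-1.79899044e+02, -2.04333042e-03,  1.99291115e+01]), 'force': array([-0.38655738,  0.30275407,  0.57616566]), 'gripper_width': 90.86383832157946}
top 42.271094071862734 252.0017954595479 187.30658689694255 [[-0.0216471  -0.99968915 -0.01236984]
 [-0.98303966  0.02353706 -0.18187644]
 [ 0.18211105  0.00822295 -0.98324359]] [ -17.46188424  485.69865775 1073.280409  ] None
side 55.1234505147733 258.869364393634 195.44477899484374 [[-0.98932459 -0.14492768 -0.01525883]
 [-0.07143505  0.57355738 -0.81604471]
 [ 0.12701928 -0.80624307 -0.57778734]] [445.64806441 141.42731596 983.98639817] None
wrist 65.70646984690485 254.95861764988143 197.96403143147108 None None [[ 1.00384920e-03 -9.60937575e-01 -2.76763381e-01  7.77217102e+01]
 [ 9.99999358e-01  1.11030977e-03 -2.27955802e-04  7.59847616e-01]
 [ 5.26344381e-04 -2.76762974e-01  9.60938072e-01 -1.70693595e+02]
 [ 0.00000000e+00  0.00000000e+00  0.00000000e+00  1.00000000e+00]]
```

View pics/top0.png

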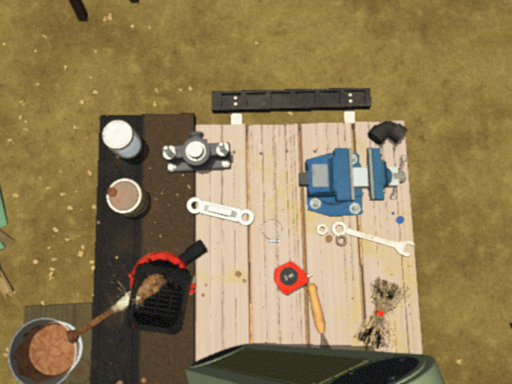

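View pics/side0.png

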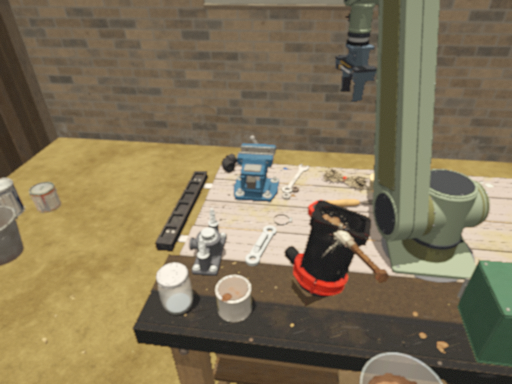

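The top view shows the valve near (197,151), the bar between its eyes at about (194,205) and (247,218), nuts at (322,229) and (341,240), and the spanner at about (375,240). Next I deproject these with a zoomed crop.

```bash
cat > h.py <<'E'
import numpy as np,pickle,cv2
def world(f,u,v,z=None):
    F=192/np.tan(np.radians(f['fov_y']/2))
    d=np.array([(u-f['cx'])/F,(v-f['cy'])/F,1.]);R=np.array(f['R']);t=np.array(f['t'])
    c=-R.T@t;w=R.T@d
    if z is None: return c+w*f['z_map'][int(round(v)),int(round(u))]
    return c+w*(z-c[2])/w[2]
def cloud(f):
    F=192/np.tan(np.radians(f['fov_y']/2))
    v,u=np.mgrid[:384,:512];Z=f['z_map']
    P=np.stack([(u-f['cx'])/F*Z,(v-f['cy'])/F*Z,Z],-1)
    return (P-np.array(f['t']))@np.array(f['R'])
E
python3 - <<'E'
from h import *
f=pickle.load(open('top.pkl','rb'))
c=f['img'][120:240,155:265];cv2.imwrite('pics/topz.png',cv2.resize(c,None,fx=5,fy=5,interpolation=cv2.INTER_CUBIC))
P=cloud(f)
for n,u,v in[('tabl',270,270),('capc',197,148),('bar',220,211)]:print(n,world(f,u,v))
z=P[...,2]
np.set_printoptions(linewidth=250,suppress=True)
print(z[132:174:2,158:236:2].round().astype(int))
print(z[194:228:2,182:258:2].round().astype(int))
E
```

```text
tabl [301.59183139 -64.95500538  -3.41644153]
capc [569.83550779  90.9145271   80.40535585]
bar [435.54501426  45.391004    26.71811041]
[[   2    1   -1    4    2    0   -3    3    2   -2   -1    3   -1   -2    2    2    0   49   56   52   52   51   46    1    2    0    2    2    2    4    1    2   -4    1   -3    2    2    1 1143]
 [   4    0   -2    1    2    1    1    2    1    0    0    1    1    4    3    0   46   51   51   54   50   55   45   -2    1    1    2   -1    4    1   -2   -1    0    2    1    4    1    0    1]
 [  -4    0    1    1    0    2   -2    0   -1    2    0    0   -2    1   -2   -3   44   44   49   48   48   49   42    1    2    1    2    1    3    0    1    3    2    0    1   -5    1 1143   -2]
 [   2    2   -2    2    2    3   -1    0    1   -1    1   -1    3   -1   -1    5    2   65   66   67   64   64   45   -1    0    5   -5    1   -4   -3   -2   -2   -2    1   -1    0   -2    0    0]
 [   0   -2   -1    1    0    2    1    0    1    1    0    0   -2   -3    2   65   66   68   67   65   68   61   66   64    2    1   -2   -3    0    3    1    1   -4   -2
[... 5777 characters left out ...]
   3    3    0    3   -1    2    3    1    1    3    9   12    9   16   11   10   14    5    0  -18   15   12    0   -2]
 [   4   -1   -1    1   -1    1    0    1    2   -2    0    4   -1    0    2    0    1   -2   -1    1   -1   -3    0   -1    4   -2    3    3   -2   13   13   13   13   14   14   12    1    2]
 [   5    1    2   -3    4    0    2   -1    0   -2   -2    0    3    0    0    1   -1   -2   -1    3    1    0   -2   -1    2    2    3    1   -1    0    9    9   14   12    9   -3   -1    1]
 [  -1    2    0   -4   -2    2    0   -6    0    1    6    3   -2    2    0    3    0    1    1    0   -2   -3    1    1   -2    1    2    0   -2    2    3    1   -1  -20   -3    1    2    1]]
```

View pics/topz.png

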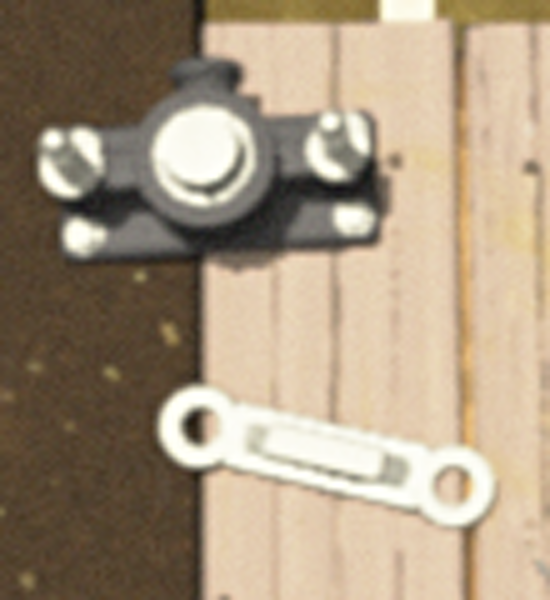

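Run:
```python
from h import *
np.set_printoptions(precision=1,suppress=True)
f=pickle.load(open('top.pkl','rb'));P=cloud(f);z=P[...,2]
uu,vv=np.meshgrid(np.arange(512),np.arange(384))
def box(a,b,c,d):return (uu>a)&(uu<b)&(vv>c)&(vv<d)
# bar: silhouettes
m=box(182,258,194,230)&(z>6)&(z<40)
(cx,cy),(w,h),ang=cv2.minAreaRect(P[m][:,:2].astype(np.float32));print('bar rect',cx,cy,w,h,ang)
rib=box(182,258,194,230)&(z>23)&(z<40);q=P[rib][:,:2];print('rib',q.mean(0),cv2.minAreaRect(q.astype(np.float32)))
q=P[m][:,:2];e,V=np.linalg.eigh(np.cov(q.T));print('bar mean',q.mean(0),'dir',np.degrees(np.arctan2(V[1,1],V[0,1])))
cap=box(185,212,138,162)&(z>73)&(z<88);print('cap',P[cap].mean(0),cv2.minEnclosingCircle(P[cap][:,:2].astype(np.float32)))
for b in((160,175,142,160),(217,228,138,152)):
    s=box(*b)&(z>96);print('stud',P[s].mean(0),s.sum())
# rim ring
r=box(182,214,136,168)&(z>60)&(z<70);print('rim',cv2.minEnclosingCircle(P[r][:,:2].astype(np.float32)))
ft=box(158,236,130,178)&(z>8)&(z<24);print('foot',cv2.minAreaRect(P[ft][:,:2].astype(np.float32)))
n=box(310,350,220,250)&(z>8);print('nuts',P[n].mean(0))
for b in((165,166,143,144),):pass
```

```text
bar rect 437.9344482421875 47.66876983642578 167.8662567138672 62.5833740234375 87.55064392089844
rib [437.4  45.3] ((437.84820556640625, 46.37487030029297), (59.9035758972168, 16.274478912353516), 76.05693054199219)
bar mean [436.8  45.2] dir 76.16329449047366
cap [566.7  95.   80.3] ((567.2529296875, 95.01997375488281), 17.223770141601562)
stud [563.4 154.6 102.9] 38
stud [553.   31.2 161. ] 36
rim ((566.7853393554688, 95.13275909423828), 32.53753662109375)
foot ((573.5589599609375, 99.78712463378906), (79.65277862548828, 158.93215942382812), 1.67174232006073)
nuts [ 381.3 -212.8   26.7]
```

arm_command(
  rows=[
    {"delta_pos": [427,-468,40],"roll": -11.2,"jaw": 100},
    {"delta_pos": [427,-468,40],"roll": -11.2,"jaw": 100},
    {"delta_pos": [427,-468,40],"roll": -11.2,"jaw": 100},
    {"delta_pos": [427,-468,40],"roll": -11.2,"jaw": 100},
    {"delta_pos": [427,-468,40],"roll": -11.2,"jaw": 100},
    {"delta_pos": [427,-468,40],"roll": -11.2,"jaw": 100},
    {"delta_pos": [427,-468,40],"roll": -11.2,"jaw": 100},
    {"delta_pos": [427,-468,40],"roll": -11.2,"jaw": 100},
    {"delta_pos": [427,-468,40],"roll": -11.2,"jaw": 100},
    {"delta_pos": [427,-468,40],"roll": -11.2,"jaw": 100},
    {"delta_pos": [427,-468,40],"roll": -11.2,"jaw": 100},
    {"delta_pos": [427,-468,40],"roll": -11.2,"jaw": 100},
    {"delta_pos": [427,-468,40],"roll": -11.2,"jaw": 100},
    {"delta_pos": [427,-468,40],"roll": -11.2,"jaw": 100},
    {"delta_pos": [427,-468,40],"roll": -11.2,"jaw": 100},
    {"delta_pos": [427,-468,40],"roll": -11.2,"jaw": 100},
    {"delta_pos": [427,-468,40],"roll": -11.2,"jaw": 100},
    {"delta_pos": [427,-468,40],"roll": -11.2,"jaw": 100},
    {"delta_pos": [427,-468,40],"roll": -11.2,"jaw": 100},
    {"delta_pos": [427,-468,40],"roll": -11.2,"jaw": 100},
  ],
)

```text
time_s: 1.82
ee_pos: [437.4, 43.6, 174.0]
ee_rot: [-180.0, 0.0, 75.8]
force: [0.5, -0.7, -1.0]
gripper_width: 91.2
gripper_force: 0.0
```

```bash
cat >> h.py <<'E'
from scipy.spatial.transform import Rotation as Ro
def wcloud(f,s):
    F=192/np.tan(np.radians(f['fov_y']/2))
    v,u=np.mgrid[:384,:512];Z=f['z_map']
    a=(u-f['cx'])/F;b=(v-f['cy'])/F;r=np.hypot(a,b)+1e-9
    P=np.stack([a/r*np.tan(r)*Z,b/r*np.tan(r)*Z,Z],-1)
    T=np.array(f['T_tool_cam']);P=P@T[:3,:3].T+T[:3,3]
    return P@Ro.from_euler('xyz',s['ee_rot'],degrees=True).as_matrix().T+np.array(s['ee_pos'])
E
python3 - <<'E'
from h import *
from workcell import env
np.set_printoptions(precision=1,suppress=True)
s=env.state();f=env.grab_frame('wrist');pickle.dump((s,f),open('w1.pkl','wb'));cv2.imwrite('pics/w1.png',f['img'])
print(s['time_s'],s['ee_pos'],s['ee_rot'],s['qpos'],s['force'])
P=wcloud(f,s);z=P[...,2];ok=f['z_map']>0
near=ok&(np.hypot(P[...,0]-437,P[...,1]-45)<95)&(abs(P[...,0]-437+(P[...,1]-45)*-.25)<30)
m=near&(z>6)&(z<40);q=P[m];print('bar',q[:,:2].mean(0),cv2.minAreaRect(q[:,:2].astype(np.float32)))
r=near&(z>23)&(z<40);q=P[r];print('rib',q.mean(0),cv2.minAreaRect(q[:,:2].astype(np.float32)))
t=pickle.load(open('top.pkl','rb'));T=cloud(t);zz=T[...,2]
X,Y=T[...,0],T[...,1]
for n,b in(('corr',(330,550,0,130)),('holder',(200,420,100,250)),('vice',(380,600,-300,-90))):
    k=(X>b[0])&(X<b[1])&(Y>b[2])&(Y<b[3])&(zz<400);print(n,np.sort(zz[k])[-5:])
k=(np.hypot(X-566,Y-35)<16)&(zz>97)&(zz<115);print('studR',T[k].mean(0))
k=(np.hypot(X-566,Y-155)<16)&(zz>97)&(zz<115);print('studL',T[k].mean(0))
E
```

```text
1.8167 [437.4  43.6 174. ] [-180.     0.    75.8] [  4.2   8.  109.8  -0.   62.2  18.4] [ 0.5 -0.7 -1. ]
bar [439.   51.7] ((438.74102783203125, 47.798397064208984), (156.31878662109375, 36.841243743896484), 75.6651611328125)
rib [438.   48.8  27.5] ((437.65203857421875, 47.51481628417969), (57.017822265625, 14.578287124633789), 76.03925323486328)
corr [68.9 68.9 69.1 69.8 69.9]
holder [224.  224.  224.2 224.6 234.4]
vice [133.7 133.9 133.9 134.  135.5]
studR [569.1  35.2 103.4]
studL [563.5 154.  103.7]
```

View pics/w1.png

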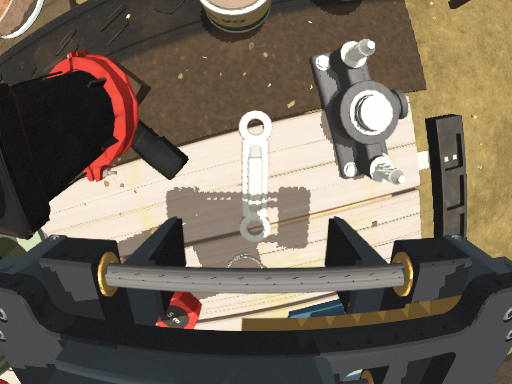

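The wrist view shows the bar upright at (256,175) between the fingers, the valve with its cap at (375,110) and stud tips at (369,46) and (398,178), and the tall container to the left. I check clearance and the valve from this view.

Run:
```python
from h import *
np.set_printoptions(precision=1,suppress=True)
s,f=pickle.load(open('w1.pkl','rb'));P=wcloud(f,s)
v,u=np.mgrid[:384,:512];X,Y,z=P[...,0],P[...,1],P[...,2];ok=(f['z_map']>0)&(v<215)
k=ok&(np.hypot(X-567,Y-95)<19)&(z>74)&(z<88);print('cap',P[k].mean(0),cv2.minEnclosingCircle(P[k][:,:2].astype(np.float32)))
for n,c in(('L',(564,154)),('R',(569,35))):
    k=ok&(np.hypot(X-c[0],Y-c[1])<16)&(z>103)&(z<112);print(n,P[k].mean(0),k.sum())
    k=ok&(np.hypot(X-c[0],Y-c[1])<16)&(z>66)&(z<95);print(n,'shaft',P[k].mean(0),k.sum())
t=pickle.load(open('top.pkl','rb'));T=cloud(t);
for Q,o in((P,ok),(T,np.ones_like(ok))):
    k=o&(Q[...,2]>60)&(Q[...,2]<300)&(Q[...,0]>310)&(Q[...,0]<540)&(Q[...,1]>-30)&(Q[...,1]<180)
    q=Q[k];print(len(q));
    if len(q):print(q.min(0),q.max(0), q[np.argmax(q[:,0])],q[np.argmin(q[:,1])])
```

```text
cap [566.   97.6  79.7] ((567.4163818359375, 97.37447357177734), 17.30292320251465)
L [563.6 156.8 106.1] 88
L shaft [559.6 155.4  81.4] 182
R [569.   38.1 105.8] 77
R shaft [565.7  40.6  81.4] 200
7662
[310.   80.8  60. ] [540.  180.  216.4] [540.  101.7  63.8] [539.3  80.8  61.7]
419
[310.   79.6  60.7] [539.9 179.9 224. ] [539.9  99.7  63.8] [539.6  79.6  63.2]
```

Run:
```python
from h import *
np.set_printoptions(precision=1,suppress=True)
t=pickle.load(open('top.pkl','rb'));T=cloud(t)
s,f=pickle.load(open('w1.pkl','rb'));P=wcloud(f,s);P=P[:215]
for Q in(T,P):
  for x in range(310,430,15):
    k=(Q[...,2]>50)&(Q[...,2]<300)&(abs(Q[...,0]-x)<8)&(Q[...,1]>-30)&(Q[...,1]<200)
    q=Q[k];print(x,len(q),*( [q[:,1].min(),q[:,2].max()] if len(q) else []))
```

```text
310 347 96.68872248470399 224.5712792202062
325 249 121.05307142513493 204.42206803145183
340 157 116.80786658556599 88.39544139734912
355 0
370 0
385 0
400 0
415 0
310 9794 96.99390687675157 216.42017172149724
325 3057 123.16707324206692 209.37180280151568
340 1198 136.8981358298204 86.69827103456504
355 0
370 0
385 0
400 0
415 0
```

arm_command(
  rows=[
    {"delta_pos": [3.5,-0.5,40],"roll": 0,"jaw": 100},
    {"delta_pos": [3.5,-0.5,80],"roll": 0,"jaw": 100},
    {"delta_pos": [3.5,-0.5,110],"roll": 0,"jaw": 100},
    {"delta_pos": [3.5,-0.5,135],"roll": 0,"jaw": 100},
    {"delta_pos": [3.5,-0.5,150],"roll": 0,"jaw": 100},
    {"delta_pos": [3.5,-0.5,156],"roll": 0,"jaw": 100},
    {"delta_pos": [3.5,-0.5,159],"roll": 0,"jaw": 100},
    {"delta_pos": [3.5,-0.5,159],"roll": 0,"jaw": 100},
    {"delta_pos": [3.5,-0.5,159],"roll": 0,"jaw": 100},
  ],
)

```text
time_s: 2.62
ee_pos: [439.2, 48.1, 15.9]
ee_rot: [179.9, -0.0, 75.9]
force: [-0.1, 0.8, -0.8]
gripper_width: 91.2
gripper_force: 0.0
```

arm_command(
  rows=[
    {"delta_pos": [0,0,1],"roll": 0,"jaw": 60},
    {"delta_pos": [0,0,1.5],"roll": 0,"jaw": 30},
    {"delta_pos": [0,0,1.5],"roll": 0,"jaw": 10},
    {"delta_pos": [0,0,1.5],"roll": 0,"jaw": 0},
    {"delta_pos": [0,0,1.5],"roll": 0,"jaw": 0},
    {"delta_pos": [0,0,1.5],"roll": 0,"jaw": 0},
    {"delta_pos": [0,0,1.5],"roll": 0,"jaw": 0},
    {"delta_pos": [0,0,1.5],"roll": 0,"jaw": 0},
    {"delta_pos": [0,0,1.5],"roll": 0,"jaw": 0},
    {"delta_pos": [0,0,1.5],"roll": 0,"jaw": 0},
    {"delta_pos": [0,0,1.5],"roll": 0,"jaw": 0},
    {"delta_pos": [0,0,1.5],"roll": 0,"jaw": 0},
    {"delta_pos": [0,0,1.5],"roll": 0,"jaw": 0},
    {"delta_pos": [0,0,1.5],"roll": 0,"jaw": 0},
  ],
  squeeze=45,
)

```text
time_s: 3.78
ee_pos: [438.3, 48.4, 13.4]
ee_rot: [180.0, 0.0, 75.9]
force: [0.6, 0.7, -0.5]
gripper_width: 15.8
gripper_force: 45.0
```

arm_command(
  rows=[
    {"delta_pos": [0,0,-5],"roll": 0,"jaw": 0},
    {"delta_pos": [0,0,-20],"roll": 0,"jaw": 0},
    {"delta_pos": [0,0,-45],"roll": 0,"jaw": 0},
    {"delta_pos": [0,0,-75],"roll": 0,"jaw": 0},
    {"delta_pos": [0,0,-105],"roll": 0,"jaw": 0},
    {"delta_pos": [0,0,-130],"roll": 0,"jaw": 0},
    {"delta_pos": [0,0,-145],"roll": 0,"jaw": 0},
    {"delta_pos": [10,14,-145],"roll": -0.4,"jaw": 0},
    {"delta_pos": [26,37,-145],"roll": -1.1,"jaw": 0},
    {"delta_pos": [45,64,-145],"roll": -1.9,"jaw": 0},
    {"delta_pos": [62,88,-145],"roll": -2.6,"jaw": 0},
    {"delta_pos": [74,105,-145],"roll": -3.1,"jaw": 0},
    {"delta_pos": [79.7,113,-145],"roll": -3.3,"jaw": 0},
    {"delta_pos": [79.7,113,-145],"roll": -3.3,"jaw": 0},
    {"delta_pos": [79.7,113,-145],"roll": -3.3,"jaw": 0},
    {"delta_pos": [79.7,113,-145],"roll": -3.3,"jaw": 0},
  ],
)

```text
time_s: 5.12
ee_pos: [565.3, 97.7, 157.9]
ee_rot: [-179.8, 0.0, 92.4]
force: [-0.2, 0.2, -4.5]
gripper_width: 15.5
gripper_force: 45.0
```

Run:
```python
from h import *
from workcell import env
np.set_printoptions(precision=1,suppress=True)
s=env.state();f=env.grab_frame('wrist');pickle.dump((s,f),open('w2.pkl','wb'));cv2.imwrite('pics/w2.png',f['img'])
g=env.grab_frame('side');pickle.dump(g,open('s2.pkl','wb'));cv2.imwrite('pics/s2.png',cv2.resize(g['img'][180:290,150:280],None,fx=5,fy=5,interpolation=cv2.INTER_CUBIC))
print(s['time_s'],s['ee_pos'],s['ee_rot'],s['qpos'],s['force'],s['torque'],s['gripper_width'])
```

```text
5.1167 [565.3  97.7 157.9] [-179.8    0.    92.4] [ 8.7 20.6 94.7 -0.  64.9  6.3] [-0.2  0.2 -4.5] [ 0.  -0.1  0. ] 15.48266079729374
```

View pics/w2.png

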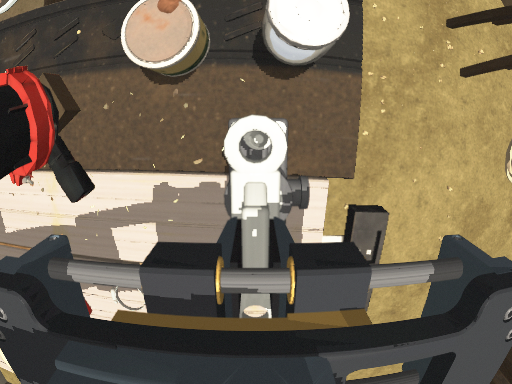

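The wrist view shows the left eye at (256,147) with the stud tip visible through its hole; the grasp looks square. I measure the eye against the stud in this same view.

Run:
```python
from h import *
from scipy.optimize import least_squares
np.set_printoptions(precision=1,suppress=True)
s,f=pickle.load(open('w2.pkl','rb'));P=wcloud(f,s)
v,u=np.mgrid[:384,:512];X,Y,z=P[...,0],P[...,1],P[...,2]
b=(u>215)&(u<300)&(v>108)&(v<225)
r=b&(z>140)&(z<175)&(v<190);q=P[r]
print('ring',len(q),q.min(0),q.max(0))
top=q[:,2].mean();print('top z',top)
# boundary fit: hole = inner contour of mask
m=r.astype(np.uint8);cs,h=cv2.findContours(m,cv2.RETR_CCOMP,cv2.CHAIN_APPROX_NONE)
i=max((i for i in range(len(cs)) if h[0][i][3]>=0),key=lambda i:len(cs[i]))
c=P[cs[i][:,0,1],cs[i][:,0,0]];c=c[abs(c[:,2]-top)<5]
fit=least_squares(lambda p:np.hypot(c[:,0]-p[0],c[:,1]-p[1])-p[2],[c[:,0].mean(),c[:,1].mean(),9.5]).x;print('hole (inner contour)',fit)
o=q[(q[:,1]>fit[1]+3)];from scipy.spatial import ConvexHull
hu=o[ConvexHull(o[:,:2]).vertices];hu=hu[hu[:,1]>fit[1]+4]
print('outer',least_squares(lambda p:np.hypot(hu[:,0]-p[0],hu[:,1]-p[1])-p[2],[*fit[:2],19],loss='soft_l1').x)
k=b&(z>96)&(z<112)&(abs(u-256)<25)&(v<175);print('stud pts',k.sum(),P[k].mean(0))
k=k&(z>103.5);print('tip',k.sum(),P[k].mean(0),P[k].min(0),P[k].max(0))
# bar edges
for yy in range(115,145,5):
    k=b&(z>135)&(z<175)&(abs(Y-yy)<2.5)
    if k.sum():print(yy,X[k].min(),X[k].max(),(X[k].min()+X[k].max())/2)
```

```text
ring 3189 [544.1 130.2 145.4] [581.3 175.  161.6]
top z 156.2019861719377
hole (inner contour) [562.4 156.7   9.3]
outer [562.4 156.1  19.1]
stud pts 233 [564.5 156.8 103. ]
tip 119 [564.4 157.4 106.1] [560.  152.8 103.5] [569.1 161.3 108.5]
115 547.5199128501705 580.8327018755127 564.1763073628416
120 549.8367621890201 578.2422889306433 564.0395255598316
125 549.0363767515686 578.6187080601559 563.8275424058622
130 548.9715047966354 578.1923145051982 563.5819096509167
135 548.867681550981 577.9448041333588 563.40624284217
140 548.7228381165077 577.5994487394723 563.16114342799
```

View pics/s2.png

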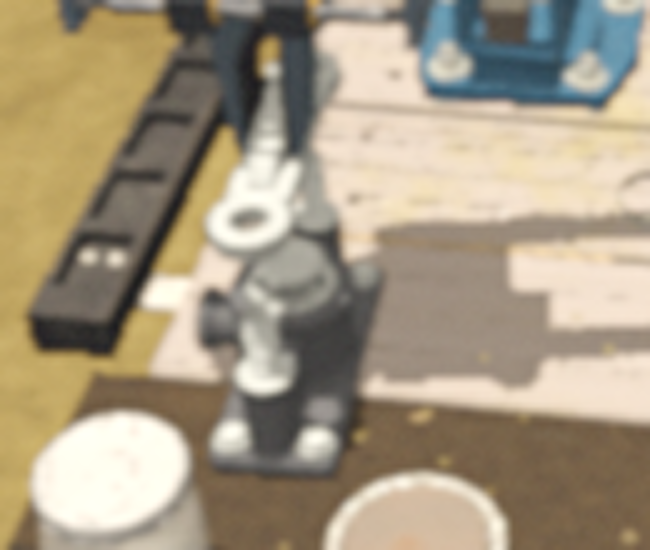

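arm_command(
  rows=[
    {"delta_pos": [0.4,1,5],"roll": 0,"jaw": 0},
    {"delta_pos": [0.8,2,15],"roll": 0,"jaw": 0},
    {"delta_pos": [0.8,2,25],"roll": 0,"jaw": 0},
    {"delta_pos": [0.8,2,30],"roll": 0,"jaw": 0},
    {"delta_pos": [0.8,2,30],"roll": 0,"jaw": 0},
    {"delta_pos": [0.8,2,30],"roll": 0,"jaw": 0},
    {"delta_pos": [0.8,2,30],"roll": 0,"jaw": 0},
  ],
)

```text
time_s: 5.8
ee_pos: [569.4, 99.2, 128.5]
ee_rot: [180.0, 0.0, 92.4]
force: [-0.2, 0.6, -4.2]
gripper_width: 15.5
gripper_force: 45.0
```

```bash
cat > m.py <<'E'
from h import *
import sys
from workcell import env
from scipy.optimize import least_squares
np.set_printoptions(precision=1,suppress=True)
n=sys.argv[1]
s=env.state();f=env.grab_frame('wrist');pickle.dump((s,f),open(n+'.pkl','wb'));cv2.imwrite(f'pics/{n}.png',f['img'])
t=env.grab_frame('top');pickle.dump(t,open(n+'t.pkl','wb'))
print(s['time_s'],s['ee_pos'],s['ee_rot'],s['force'],s['torque'],s['gripper_width'])
P=wcloud(f,s);v,u=np.mgrid[:384,:512];X,Y,z=P[...,0],P[...,1],P[...,2]
b=(u>215)&(u<300)&(v>100)&(v<225);ztop=s['ee_pos'][2]-1.5
r=b&(abs(z-ztop)<5)&(v<195);m=r.astype(np.uint8);cs,h=cv2.findContours(m,cv2.RETR_CCOMP,cv2.CHAIN_APPROX_NONE)
i=max((i for i in range(len(cs)) if h[0][i][3]>=0),key=lambda i:len(cs[i]))
c=P[cs[i][:,0,1],cs[i][:,0,0]];c=c[abs(c[:,2]-ztop)<5]
print('hole',least_squares(lambda p:np.hypot(c[:,0]-p[0],c[:,1]-p[1])-p[2],[c[:,0].mean(),c[:,1].mean(),9.5]).x)
H=cv2.drawContours(np.zeros_like(m),cs,i,1,-1)>0
k=H&(z>103.5)&(z<112)&(f['z_map']>0);print('tip',k.sum(),P[k].mean(0),P[k].min(0),P[k].max(0))
E
python3 m.py w3
```

```text
5.8 [569.4  99.2 128.5] [180.    0.   92.4] [-0.2  0.6 -4.2] [-0.1 -0.1  0. ] 15.533137094574666
hole [566.6 158.1   9.4]
tip 145 [564.8 157.5 106.1] [560.7 152.5 103.5] [569.3 161.9 108.6]
```

arm_command(
  rows=[
    {"delta_pos": [0,0,0],"roll": 0,"jaw": 0},
    {"delta_pos": [0,0,0],"roll": 0,"jaw": 0},
    {"delta_pos": [0,0,0],"roll": 0,"jaw": 0},
    {"delta_pos": [0,0,0],"roll": 0,"jaw": 0},
  ],
)

```text
time_s: 6.23
ee_pos: [569.3, 99.2, 128.6]
ee_rot: [180.0, 0.0, 92.4]
force: [-0.2, -0.4, -4.6]
gripper_width: 15.7
gripper_force: 45.0
```

```bash
python3 m.py w4
```

```text
6.2333 [569.3  99.2 128.6] [180.    0.   92.4] [-0.2 -0.4 -4.6] [-0.  -0.1  0. ] 15.732693073853302
hole [566.4 158.1   9.4]
tip 150 [564.8 157.5 106.1] [560.5 152.4 103.5] [569.1 161.9 108.2]
```

arm_command(
  rows=[
    {"delta_pos": [-0.4,-1.5,2],"roll": -0.05,"jaw": 0},
    {"delta_pos": [-0.4,-1.5,5],"roll": -0.05,"jaw": 0},
    {"delta_pos": [-0.4,-1.5,6],"roll": -0.05,"jaw": 0},
    {"delta_pos": [-0.4,-1.5,6],"roll": -0.05,"jaw": 0},
    {"delta_pos": [-0.4,-1.5,6],"roll": -0.05,"jaw": 0},
    {"delta_pos": [-0.4,-1.5,6],"roll": -0.05,"jaw": 0},
  ],
)

```text
time_s: 6.83
ee_pos: [567.8, 98.7, 122.4]
ee_rot: [180.0, 0.0, 92.7]
force: [0.7, 0.3, -4.8]
gripper_width: 15.6
gripper_force: 45.0
```

```bash
python3 m.py w5
python3 - <<'E'
import pickle,cv2,numpy as np
t=pickle.load(open('w5t.pkl','rb'))['img'][115:185,140:255]
w=pickle.load(open('w5.pkl','rb'))[1]['img'][80:340,190:330]
a=cv2.resize(t,(460,280),interpolation=cv2.INTER_CUBIC);b=cv2.resize(w,(280,520),interpolation=cv2.INTER_CUBIC)
c=np.zeros((520,740,3),np.uint8);c[:280,:460]=a;c[:,460:]=b;cv2.imwrite('pics/c5.png',c)
E
```

```text
6.8333 [567.8  98.7 122.4] [180.    0.   92.7] [ 0.7  0.3 -4.8] [-0.  -0.1 -0. ] 15.574217885752061
hole [564.7 157.6   9.4]
tip 169 [564.9 157.1 106.4] [556.9 148.  103.5] [574.  162.5 112. ]
```

View pics/c5.png

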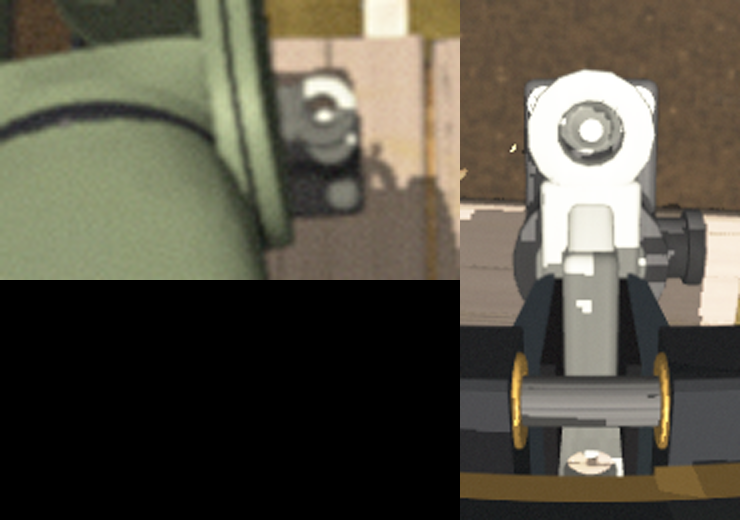

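The left eye shows the stud tip centred in its hole (composite at about (590,128)), and the top view shows the right eye sitting over its stud. I lower it in stages, watching the force.

arm_command(
  rows=[
    {"delta_pos": [0,0,3],"roll": 0,"jaw": 0},
    {"delta_pos": [0,0,6],"roll": 0,"jaw": 0},
    {"delta_pos": [0,0,9],"roll": 0,"jaw": 0},
    {"delta_pos": [0,0,12],"roll": 0,"jaw": 0},
    {"delta_pos": [0,0,12],"roll": 0,"jaw": 0},
    {"delta_pos": [0,0,12],"roll": 0,"jaw": 0},
  ],
)

```text
time_s: 7.43
ee_pos: [567.6, 98.6, 110.1]
ee_rot: [-180.0, 0.0, 92.7]
force: [1.1, -0.7, -5.6]
gripper_width: 15.4
gripper_force: 45.0
```

arm_command(
  rows=[
    {"delta_pos": [0,0,3],"roll": 0,"jaw": 0},
    {"delta_pos": [0,0,6],"roll": 0,"jaw": 0},
    {"delta_pos": [0,0,9],"roll": 0,"jaw": 0},
    {"delta_pos": [0,0,12],"roll": 0,"jaw": 0},
    {"delta_pos": [0,0,12],"roll": 0,"jaw": 0},
    {"delta_pos": [0,0,12],"roll": 0,"jaw": 0},
  ],
)

```text
time_s: 7.93
ee_pos: [567.6, 98.6, 98.1]
ee_rot: [-180.0, 0.0, 92.7]
force: [-0.4, -0.3, -4.1]
gripper_width: 15.5
gripper_force: 45.0
```

```bash
python3 m.py w6
python3 - <<'E'
from h import *
s,f=pickle.load(open('w6.pkl','rb'));P=wcloud(f,s);v,u=np.mgrid[:384,:512]
for a,b in((120,180),):
  k=(u>215)&(u<300)&(v>100)&(v<195)&(abs(P[...,2]-96)<8)&(np.hypot(P[...,0]-565,P[...,1]-157)>11);print(np.median(P[k],0))
E
```

```text
7.9333 [567.6  98.6  98.1] [-180.     0.    92.7] [-0.4 -0.3 -4.1] [-0.  -0.1 -0. ] 15.535405287804668
hole [564.6 157.6   8.4]
[564.31795209 148.27350859  96.57970823]m.py:17: RuntimeWarning: Mean of empty slice.
  k=H&(z>103.5)&(z<112)&(f['z_map']>0);print('tip',k.sum(),P[k].mean(0),P[k].min(0),P[k].max(0))
  ret = um.true_divide(
Traceback (most recent call last):
  File "m.py", line 17, in <module>
    k=H&(z>103.5)&(z<112)&(f['z_map']>0);print('tip',k.sum(),P[k].mean(0),P[k].min(0),P[k].max(0))
                                                                          ~~~~~~~~^^^
ValueError: zero-size array to reduction operation minimum which has no identity
```

arm_command(
  rows=[
    {"delta_pos": [0,0,1.5],"roll": 0,"jaw": 0},
    {"delta_pos": [0,0,3],"roll": 0,"jaw": 0},
    {"delta_pos": [0,0,3],"roll": 0,"jaw": 0},
    {"delta_pos": [0,0,3],"roll": 0,"jaw": 0},
  ],
)

```text
time_s: 8.37
ee_pos: [567.7, 98.7, 95.3]
ee_rot: [-180.0, 0.0, 92.7]
force: [-0.5, 0.9, -5.1]
gripper_width: 15.6
gripper_force: 45.0
```

arm_command(
  rows=[
    {"delta_pos": [0,0,1],"roll": 0,"jaw": 0},
    {"delta_pos": [0,0,1],"roll": 0,"jaw": 0},
    {"delta_pos": [0,0,1],"roll": 0,"jaw": 0},
  ],
)

```text
time_s: 8.62
ee_pos: [567.7, 98.7, 94.4]
ee_rot: [-180.0, 0.0, 92.7]
force: [0.1, -0.8, -4.2]
gripper_width: 16.0
gripper_force: 45.0
```

arm_command(
  rows=[
    {"delta_pos": [0,0,1],"roll": 0,"jaw": 0},
    {"delta_pos": [0,0,1],"roll": 0,"jaw": 0},
    {"delta_pos": [0,0,1],"roll": 0,"jaw": 0},
  ],
)

```text
time_s: 8.87
ee_pos: [567.8, 98.7, 93.5]
ee_rot: [180.0, 0.0, 92.7]
force: [-0.3, 1.0, -4.4]
gripper_width: 15.7
gripper_force: 45.0
```

arm_command(
  rows=[
    {"delta_pos": [0,0,1],"roll": 0,"jaw": 0},
    {"delta_pos": [0,0,1],"roll": 0,"jaw": 0},
    {"delta_pos": [0,0,1],"roll": 0,"jaw": 0},
  ],
)

```text
time_s: 9.12
ee_pos: [567.9, 98.7, 93.3]
ee_rot: [180.0, 0.0, 92.7]
force: [-2.2, -0.4, 2.9]
gripper_width: 15.6
gripper_force: 45.0
```

arm_command(
  rows=[
    {"delta_pos": [0,0,1],"roll": 0,"jaw": 0},
    {"delta_pos": [0,0,1],"roll": 0,"jaw": 0},
    {"delta_pos": [0,0,1],"roll": 0,"jaw": 0},
  ],
)

```text
time_s: 9.37
ee_pos: [567.9, 98.7, 91.9]
ee_rot: [180.0, 0.0, 92.7]
force: [-2.0, -0.4, 4.3]
gripper_width: 15.6
gripper_force: 45.0
```

arm_command(
  rows=[
    {"delta_pos": [0,0,1],"roll": 0,"jaw": 0},
    {"delta_pos": [0,0,1],"roll": 0,"jaw": 0},
    {"delta_pos": [0,0,1],"roll": 0,"jaw": 0},
  ],
)

```text
time_s: 9.62
ee_pos: [567.9, 98.7, 90.6]
ee_rot: [180.0, 0.0, 92.7]
force: [-2.5, -0.5, 4.1]
gripper_width: 15.8
gripper_force: 45.0
```

arm_command(
  rows=[
    {"delta_pos": [0,0,1],"roll": 0,"jaw": 0},
    {"delta_pos": [0,0,2],"roll": 0,"jaw": 0},
    {"delta_pos": [0,0,3],"roll": 0,"jaw": 0},
    {"delta_pos": [0,0,4],"roll": 0,"jaw": 0},
    {"delta_pos": [0,0,4.5],"roll": 0,"jaw": 0},
    {"delta_pos": [0,0,4.5],"roll": 0,"jaw": 0},
    {"delta_pos": [0,0,4.5],"roll": 0,"jaw": 0},
    {"delta_pos": [0,0,4.5],"roll": 0,"jaw": 0},
  ],
)

```text
time_s: 10.28
ee_pos: [567.9, 98.7, 86.7]
ee_rot: [180.0, 0.0, 92.7]
force: [-2.8, -1.4, 8.0]
gripper_width: 15.6
gripper_force: 45.0
```

Run:
```python
from h import *
from workcell import env
s=env.state();f=env.grab_frame('wrist')
print(s['time_s'],s['ee_pos'],s['ee_rot'],s['force'],s['torque'],s['gripper_width'])
g=env.grab_frame('side');pickle.dump(g,open('s7.pkl','wb'))
a=cv2.resize(g['img'][200:285,160:250],None,fx=6,fy=6,interpolation=cv2.INTER_CUBIC)
b=cv2.resize(f['img'][80:340,190:330],(275,510));cv2.imwrite('pics/c7.png',np.hstack([a,b]))
P=wcloud(f,s);v,u=np.mgrid[:384,:512]
k=(u>215)&(u<300)&(v>100)&(v<195)&(abs(P[...,2]-84)<8)&(np.hypot(P[...,0]-565,P[...,1]-157)>11);print(np.median(P[k],0),P[k][:,2].std())
```

```text
10.2833 [567.92251101  98.72329483  86.68936814] [1.79961975e+02 5.39207555e-04 9.26777695e+01] [-2.79694969 -1.35488908  8.03009959] [-0.08044557  0.55139313  0.03495048] 15.647898548551535
[565.0521222  148.44779707  85.19862457] 1.438246117728133
```

View pics/c7.png

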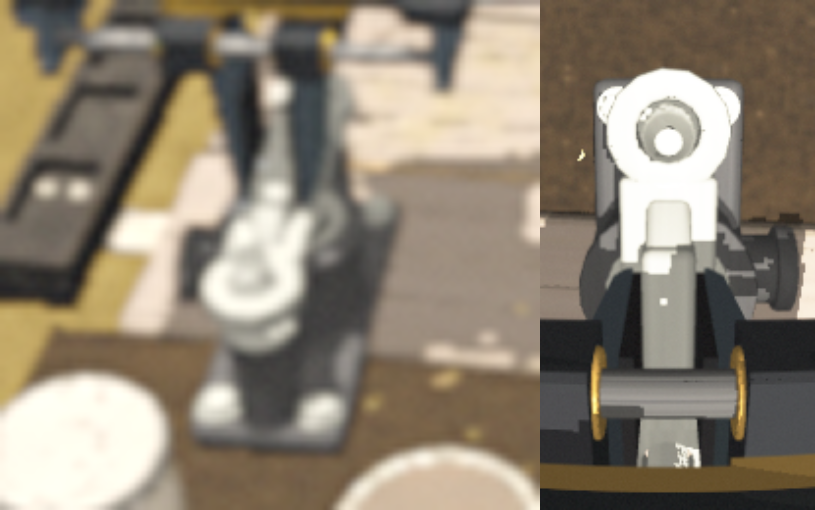

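The wrist and side views show the left stud standing through the eye with the bar level on the cap. TCP travel (93.4 to 86.7) gives about 6.7 mm, so roughly 1.3 mm remain.

arm_command(
  rows=[
    {"delta_pos": [0,-0.4,0.8],"roll": 0,"jaw": 0},
    {"delta_pos": [0,-0.4,1.4],"roll": 0,"jaw": 0},
    {"delta_pos": [0,-0.4,1.4],"roll": 0,"jaw": 0},
    {"delta_pos": [0,-0.4,1.4],"roll": 0,"jaw": 0},
    {"delta_pos": [0,-0.4,1.4],"roll": 0,"jaw": 0},
    {"delta_pos": [0,-0.4,1.4],"roll": 0,"jaw": 0},
  ],
)

```text
time_s: 10.88
ee_pos: [567.9, 98.7, 85.6]
ee_rot: [179.9, 0.0, 92.7]
force: [-2.7, -0.9, 9.0]
gripper_width: 16.0
gripper_force: 45.0
```

```bash
cat > c.py <<'E'
from h import *
from workcell import env
np.set_printoptions(precision=2,suppress=True)
A=[];Z=[]
for i in range(10):
    s=env.state();f=env.grab_frame('wrist');A.append([*s['ee_pos'],*s['force'],*s['torque']])
    P=wcloud(f,s);v,u=np.mgrid[:384,:512];ro=np.hypot(P[...,0]-565,P[...,1]-157.5)
    k=(abs(u-256)<40)&(v<195)&(abs(P[...,2]-84)<8)&(ro>11.5)&(ro<18)&(P[...,1]>150);Z.append(np.median(P[k][:,2]))
print(s['time_s'],np.mean(A,0),s['ee_rot'],'bar top',np.mean(Z))
cv2.imwrite('pics/wl.png',f['img'])
for n in('top','side'):
    g=env.grab_frame(n);pickle.dump(g,open(n+'_l.pkl','wb'))
T=cloud(pickle.load(open('top_l.pkl','rb')))
k=(np.hypot(T[...,0]-571,T[...,1]-36)<26)&(T[...,2]>50)&(T[...,2]<115)
q=T[k];print('R side z hist',np.histogram(q[:,2],bins=range(50,116,5)))
m=(q[:,2]>76)&(q[:,2]<90);print('eyeR flat',m.sum(),np.median(q[m],0))
E
python3 c.py
```

```text
11.3333 [567.9   98.71  85.56  -2.81  -0.49   9.31  -0.12   0.49  -0.01] [179.91  -0.    92.68] bar top 84.025164369936
R side z hist (array([  9,   2,   5,   0,   2,  10, 103, 102,   5,  11,  13,  13,   0]), array([ 50,  55,  60,  65,  70,  75,  80,  85,  90,  95, 100, 105, 110,
       115]))
eyeR flat 213 [567.52  39.32  84.87]
```

arm_command(
  rows=[
    {"delta_pos": [0,0,0.3],"roll": 0,"jaw": 0},
    {"delta_pos": [0,0,0.3],"roll": 0,"jaw": 0},
    {"delta_pos": [0,0,0.3],"roll": 0,"jaw": 0},
    {"delta_pos": [0,0,0.3],"roll": 0,"jaw": 0},
    {"delta_pos": [0,0,0.3],"roll": 0,"jaw": 0},
    {"delta_pos": [0,0,0.3],"roll": 0,"jaw": 0},
  ],
)

```text
time_s: 11.98
ee_pos: [567.9, 98.7, 85.3]
ee_rot: [179.9, -0.0, 92.7]
force: [-2.2, -0.4, 9.1]
gripper_width: 15.8
gripper_force: 45.0
```

```bash
python3 c.py
```

```text
12.4333 [567.91  98.72  85.3   -2.7   -0.61   9.17  -0.13   0.5   -0.01] [179.91  -0.    92.68] bar top 83.76076478996826
R side z hist (array([  9,   3,   4,   0,   6,  13, 123,  74,   8,  13,  10,  12,   0]), array([ 50,  55,  60,  65,  70,  75,  80,  85,  90,  95, 100, 105, 110,
       115]))
eyeR flat 207 [567.67  39.48  84.21]
```

Travel now reads about 8.1 mm by TCP and 8.2 mm by the wrist camera. The force fits about 7.2 mm. The bar is level, steady and firmly held, so I hand in.

```bash
python3 -c "
from workcell import env
print(env.job_done())"
```

```text
the job is handed in; nothing more can be done
None
```

The bar is on both studs, rib up, and the arm is holding it down level with the cap about 8 mm in: 8.1–8.2 mm by arm position and wrist camera, about 7.2 mm by force; I didn't see the groove meet the rim, and the job is handed in.

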